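Move the soldering supplies to the metal rack in reverse order and set up the tube

TASK

Move the flux jar, the wax puck and the charcoal block from the dark wooden rack to the metal rack, one centred in each bay, in reverse order from left to right: the leftmost goes to the rightmost bay, the middle one to the middle bay, the rightmost to the leftmost bay. Lay the charcoal block flat with its long side along the rack and, only once it lies in its bay on the metal rack, stand the brass tube upright on it, flange down and centred. Leave the stone cube where it is.

Things in the scene. Friction and masses are not known exactly. Their poses are not given: they have to be found in the camera images.
- source_rack: Dark brown wooden rack with three bays, 310 x 120 mm, fixed. Origin: centre of its underside; y along the row, to the robot's left within 12 degrees; z up. Bays centred at y = +100, 0, -100 mm; ribs between them 4 mm wide, tops 18 mm above the worktop; end rails 6 mm wide, 22 mm high, at y = +-152 mm; long sides open. Undersides of the things are 14 mm above the worktop.
- target_rack: Grey metal rack with three empty bays, 310 x 120 mm, fixed. Origin: centre of its underside; y along the row, to the robot's left within 12 degrees; z up. Bays centred at y = +100, 0, -100 mm; ribs between them 4 mm wide, tops 18 mm above the worktop; end rails 6 mm wide, 22 mm high, at y = +-152 mm; long sides open. Fixed grey liners in the bays, tops 14 mm above the worktop.
- jar_liner: Thin stiff grey liner, 80 x 88 x 2 mm, fixed in a bay of the dark wooden rack; at the start the flux jar stands on it, and the liner stays there to the end, showing which bay that was. Origin at the centre of its underside, axes those of the wooden rack.
- puck_liner: Thin stiff grey liner, 80 x 88 x 2 mm, fixed in a bay of the dark wooden rack; at the start the wax puck stands on it, and the liner stays there to the end, showing which bay that was. Origin at the centre of its underside, axes those of the wooden rack.
- block_liner: Thin stiff grey liner, 80 x 88 x 2 mm, fixed in a bay of the dark wooden rack; at the start the charcoal block stands on it, and the liner stays there to the end, showing which bay that was. Origin at the centre of its underside, axes those of the wooden rack.
- flux_jar: Small round amber jar with a black screw cap (fixed), 50 mm in diameter, 58 mm high, upright; about 90 g. Origin at the centre of its underside, z up. At the start in one of the three bays of the wooden rack.
- wax_puck: Low round yellow-brown wax puck, 45 mm in diameter, 16 mm high, lying flat; light. Origin at the centre of its underside, z up. At the start in one of the three bays of the wooden rack.
- charcoal_block: Black rectangular charcoal block bound with wire, 50 mm (its x) by 75 mm (its y) by 25 mm high, about 60 g. Origin at the centre of its underside, z up; its flat top is 24.5 mm above the origin. At the start in one of the three bays of the wooden rack with its y roughly along the rack.
- brass_tube: Brass tube standing upright on a flat flange, loose on the worktop between the racks; the only tall narrow brass thing. 57 mm high in all: the tube itself is 22 mm in diameter and rises from a rough flat flange, 28 mm (its x) by 40 mm (its y), 2 mm thick; about 60 g. Origin at the centre of the underside of the flange, z up; the axis of the tube lies at y = +4 mm. It stands at any yaw.
- stone_cube: Brown stone polishing cube, 22 mm, loose on the worktop between the racks; a bystander to be left alone. Origin at the centre of its underside.
Mind the look-alikes: they are no part of the job. Leave any blue look-alike of the wax_puck alone.

How it is judged:
By the outcome, as a careful person would: the job done as asked, in the order asked, and still so for the second after the job is handed in, with the robot touching nothing.
It also fails if it takes over 120 s, if anything falls off the work surface, if the arm or the gripper's body presses on something with over 40 N, if the wrist force passes 120 N, or if a joint passes its speed limit or range.

ROBOT

A 6-joint arm with a two-finger parallel gripper is mounted at the origin on a cart in front of the work surface, level with it; the furniture and walls round the work are solid. World frame = base frame: x ahead of the robot, y to its left, z up, the work surface at z = 0. Lengths are in m, angles in rad, forces in N, time in s.
With the tool pointing down it reaches from about 0.35 to 0.875 m from the base axis. Payload 15.5 kg.
Tool frame: the origin (TCP) lies between the finger pads; the fingertips stand manip.nose_length ahead of it and the grasp point (between the pads) lies 8 mm behind it (manip.nose_length is the distance from the TCP to the fingertips, in m); z points along the fingers, y is the line along which they close (so a half turn about z gives the same grasp; the last joint's range is limited). The gripper opens to 85 mm and grips with 20 to 120 N. Pads are 22 mm wide; open, the fingers measure 114 mm over their backs; the gripper's body (76 mm by 85 mm) begins 54 mm behind the grasp point. The pads swing forward as they close: fully open they stand 13 mm farther back than shut.
Start: joints at [1.103, 0.494, 1.345, -0, 1.302, -0.096], TCP at [0.228, 0.582, 0.242] pointing down, gripper open.
Joint ranges: [-2.91, 2.91], [-0.82, 2.16], [0.22, 2.67], [-1.22, 4.37], [0.12, 2.79], [-3.08, 3.08]. Speed limits (rad/s): [1.89, 1.89, 2.57, 3.01, 3.01, 3.01].

INTERFACE

Orientations are given as a rotation vector (axis times angle).
In Python, from rig import manip, imaging, ticket, models gives the robot as it stands.
- The arm moves only by the tool play_rows, never from a script. Its argument "moves" is a list of rows, each an object with "angular": the turn, a rotation vector about the world's x, y, z in units of 5 degrees (1.0 is 5 degrees), a list of three; "linear": the shift along the world's x, y, z in units of 30 mm (1.0 is 30 mm), a list of three; "gripper": the finger opening in mm, from 0 to 85.4. In form: [{"angular": [wx, wy, wz], "linear": [dx, dy, dz], "gripper": gripper}, ...]. A call has 1 to 12 rows; each row is the pose to reach, as a shift and turn from the pose commanded when the call began; what a row does not reach only later rows make up. A row lasts 1/12 s, in which the tool goes at most 41.7 mm and 7.16 degrees, less where a joint would pass 70% of its speed; a pose out of reach is approached as far as the arm can. A call with a gripper value outside its range is refused whole. The fingers move at their own pace and stop on an object; "squeeze" is the grip in N (left out, the last holds). Time passes only in rows, so rows that repeat a pose let the fingers close. It gives the time, the measured TCP pose, the force, the opening and the grip force at its end, in the units of the state.
- manip.sense(): the state, without advancing time (a new reading comes with each control period).
- imaging.grab_frame(name): name is "side" or "top"; returns the picture (400x640x3 uint8, blue, green, red); there is no depth.
- imaging.calibration(name): a dict with "fx", "fy", "cx", "cy" (pixels), "D" ([k1, k2, p1, p2, k3] as OpenCV has them; the pictures are not rectified), "xyz" and "attitude" of the camera in the world. Camera axes: x right, y down, z forward; pixel columns grow to the right and rows downward; lengths in m; the calibration is good to about 2 mm. A picture is of the moment at which its call begins. calibration takes no time and is no camera call.
- ticket.close_job(): hands the job in; it is judged then, once.
Trained networks look in the newest picture that a camera, given by its name, has taken for a name from the list of things; names that differ only in an ending like _2 or _b are one class to them, and where a whole thing is asked for, a point or a joint stands for the part that bears it (a point fixed in the world has none). Each returns a list of dicts, best first, with "confidence" (0 to 1); they miss things now and then, are a little off and sometimes report something else, mostly with a low value. They report only what shows in the picture. A call takes as long as a camera call. They do not tell look-alikes from the thing itself.
- models.trace(camera, thing): "mask" (400x640 bool, what is visible of it) and "xy" ([column, row] in pixels, amid what is visible of it).
The state is a dict: "t": time; "qpos": joint angles; "qd": joint speeds; "joint_efforts": joint torques, N m; "ee_pos": TCP position; "orientation": TCP orientation; "wrist_force": force on the tool from outside, world axes, zero at the start; "moment": the same for the moment, N m; "finger_gap": finger opening in m; "grip_force": force on a finger pad.
Only numpy, scipy, OpenCV 4.12 (cv2) and the standard library are available. Lean on these libraries where they do the work, as an engineer would, in place of code of your own. Each camera call takes 0.05 s, during which the arm holds its last target. There are 200 camera calls.

## Working session

There is one attempt and no reset: what is moved stays moved. The work goes in short steps, Python scripts to look and compute and a tool call to move; the robot and the scene stay as the last step left them, time stands still between calls to the robot, and variables do not carry over. Pictures are saved under pics/ and viewed, at most 14 in all, crops included, and the job is handed in when it is done.

Besides the shell and the picture viewer there is one more tool, called after "Call:" in YAML: its name, and indented under it one key for each argument. play_rows: Moves the arm, as the interface text tells. Its arguments: {"type":"object","properties":{"moves":{"type":"array","items":{"type":"object","properties":{"angular":{"type":"array","items":{"type":"number"}},"linear":{"type":"array","items":{"type":"number"}},"gripper":{"type":"number"}}}},"squeeze":{"type":"number"}},"required":["moves"]}

```bash
ls; mkdir -p pics; python3 - <<'E'
from rig import manip, imaging, ticket, models
import cv2
s=manip.sense(); print(s, manip.nose_length)
for n in("side","top"):
    print(n,imaging.calibration(n)); cv2.imwrite(f"pics/{n}0.png",imaging.grab_frame(n))
    for t in "source_rack target_rack flux_jar wax_puck charcoal_block brass_tube stone_cube".split():
        print(n,t,[(round(d["confidence"],2),[round(float(v)) for v in d["xy"]],int(d["mask"].sum())) for d in models.trace(n,t)])
E
```

```text
pics
{'t': 0.0, 'qpos': array([ 1.10251315e+00,  4.94185283e-01,  1.34614854e+00,  3.38501162e-06,
        1.30250193e+00, -9.55066604e-02]), 'qd': array([1.25215340e-03, 1.30301617e-05, 3.52840984e-04, 2.59997782e-04,
       1.80970841e-03, 1.27936113e-03]), 'joint_efforts': array([ 1.74615965e-03, -8.82179689e+01, -3.83876252e+01,  1.39731605e-04,
        1.01071049e-02,  3.88189176e-05]), 'ee_pos': array([0.22746496, 0.58175536, 0.24169304]), 'orientation': array([-5.82108069e-01, -3.08683637e+00,  1.87395235e-03]), 'wrist_force': array([ 0.62498591,  0.61628988, -0.75333984]), 'moment': array([-0.00246034,  0.07799364, -0.00300682]), 'grip_force': 0.0, 'finger_gap': 0.08567791148493092} 0.011
side {'fx': 486.8148897968725, 'fy': 486.8148897968725, 'cx': 318.63955363071614, 'cy': 196.07646854762075, 'D': array([0.041526, 0.      , 0.      , 0.      , 0.      ]), 'xyz': array([0.54771763, 1.29704967, 0.64013957]), 'attitude': array([ 0.0235793 ,  2.6619161 , -1.66218876])}
side source_rack [(0.82, [331, 252], 1660)]
side target_rack [(0.7, [329, 161], 1374)]
side flux_jar [(0.95, [
[... 220 characters left out ...]
ide stone_cube [(0.62, [284, 202], 59)]
top {'fx': 404.0775713277936, 'fy': 404.0775713277936, 'cx': 317.7205732529797, 'cy': 198.3085297682794, 'D': array([-0.09904082,  0.        ,  0.        ,  0.        ,  0.        ]), 'xyz': array([0.33472721, 0.07633952, 1.21667485]), 'attitude': array([-2.09977584,  2.1561769 , -0.20642701])}
top source_rack [(0.92, [254, 205], 1870), (0.24, [221, 214], 177)]
top target_rack [(0.82, [426, 214], 3997)]
top flux_jar [(0.68, [281, 222], 295)]
top wax_puck [(0.71, [220, 214], 191), (0.66, [175, 226], 175), (0.48, [208, 179], 181)]
top charcoal_block [(0.82, [255, 221], 367)]
top brass_tube [(0.55, [341, 234], 96)]
top stone_cube [(0.5, [427, 214], 3968)]
```

View pics/top0.png

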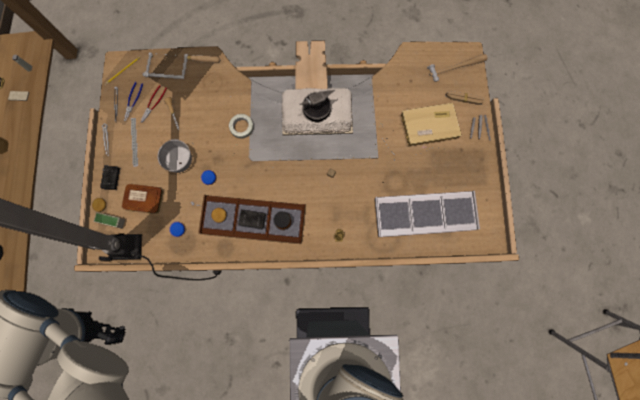

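View pics/side0.png

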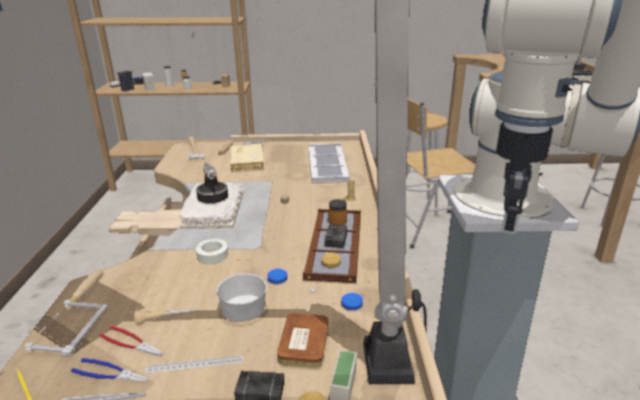

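```bash
cat > h.py <<'E'
import numpy as np, cv2
from rig import manip, imaging, models
from scipy.spatial.transform import Rotation as Ro
def cam(n):
    c=imaging.calibration(n); K=np.array([[c["fx"],0,c["cx"]],[0,c["fy"],c["cy"]],[0,0,1.]])
    return K,np.array(c["D"]),np.array(c["xyz"]),Ro.from_rotvec(c["attitude"]).as_matrix()
def proj(n,P):
    K,D,t,R=cam(n); return cv2.projectPoints(np.atleast_2d(np.asarray(P,float)),cv2.Rodrigues(R.T)[0],-R.T@t,K,D)[0][:,0]
def plane(n,uv,z):
    K,D,t,R=cam(n); p=cv2.undistortPoints(np.asarray(uv,float).reshape(-1,1,2),K,D)[:,0]
    d=np.c_[p,np.ones(len(p))]@R.T; return t+d*((np.asarray(z)-t[2])/d[:,2])[:,None]
def tri(ua,ub,a="top",b="side"):
    A=[];B=[]
    for n,u in((a,ua),(b,ub)):
        t=cam(n)[2]; d=plane(n,[u],0)[0]-t; d/=np.linalg.norm(d); M=np.eye(3)-np.outer(d,d); A.append(M);B.append(M@t)
    return np.linalg.solve(A[0]+A[1],B[0]+B[1])
E
python3 - <<'E'
from h import *
P=[[0,0,0],[.228,.582,.242],[.3,.2,0],[.6,0,0]]
for n in("top","side"): print(n,proj(n,P).round())
print("post",plane("top",[(125,245)],0).round(3),plane("side",[(390,370)],0).round(3))
for n in("top","side"):
    im=imaging.grab_frame(n)
    a=im[180:280,140:500] if n=="top" else im[130:290,260:400]
    f=800/a.shape[1] if n=="top" else 3.7
    cv2.imwrite(f"pics/{n}1.png",cv2.resize(a,None,fx=f if n=="top" else 3.7,fy=f,interpolation=cv2.INTER_CUBIC))
for n,u,z in [("flux_jar",(281,222),.072),("puck",(220,214),.03),("block",(255,221),.038),("tube",(341,234),.057),("cube",(331,173),.02)]: print(n,plane("top",[u],z).round(3))
for a,b in [((281,222),(338,214)),((220,214),(330,260)),((255,221),(332,238)),((341,234),(352,190)),((331,173),(284,199))]: print(tri(a,b).round(3))
E
```

```text
top [[345. 390.]
 [106. 322.]
 [274. 287.]
 [338. 186.]]
side [[501. 195.]
 [508. 220.]
 [412. 231.]
 [299. 198.]]
post [[0.432 0.658 0.   ]] [[0.425 0.673 0.   ]]
flux_jar [[0.483 0.17  0.072]]
puck [[0.517 0.356 0.03 ]]
block [[0.492 0.25  0.038]]
tube [[ 0.446 -0.     0.057]]
cube [[0.636 0.021 0.02 ]]
[0.489 0.173 0.038]
[0.518 0.359 0.018]
[0.503 0.253 0.012]
[ 0.445 -0.002  0.024]
[0.64  0.02  0.008]
```

View pics/top1.png

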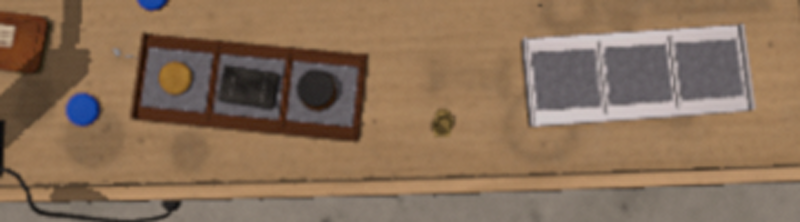

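View pics/side1.png

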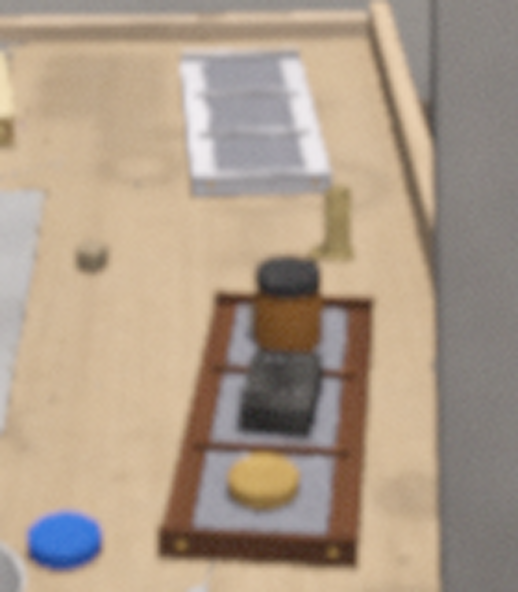

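```bash
cat > fit.py <<'E'
from h import *
from scipy.optimize import minimize
def box(x,y,z0,z1,yo=0): return np.array([[sx*x/2,sy*y/2+yo,z] for sx in(-1,1) for sy in(-1,1) for z in(z0,z1)])
def cyl(d,z0,z1,yo=0):
    a=np.linspace(0,2*np.pi,40,False); return np.array([[d/2*np.cos(t),d/2*np.sin(t)+yo,z] for t in a for z in(z0,z1)])
# parts, z of underside
M={"flux_jar":[cyl(.05,0,.058)],"wax_puck":[cyl(.045,0,.016)],"charcoal_block":[box(.05,.075,0,.0245)],
 "brass_tube":[cyl(.022,0,.057,.004),box(.028,.04,0,.002)],"stone_cube":[box(.022,.022,0,.022)],
 "source_rack":[box(.12,.304,0,.013),box(.12,.006,0,.022,.152),box(.12,.006,0,.022,-.152)]}
M["target_rack"]=M["source_rack"]
S=8
def render(n,parts,p,z,win):
    x0,y0,x1,y1=win; im=np.zeros(((y1-y0)*S,(x1-x0)*S),np.uint8); c,s=np.cos(p[2]),np.sin(p[2])
    for q in parts:
        w=np.c_[p[0]+c*q[:,0]-s*q[:,1],p[1]+s*q[:,0]+c*q[:,1],z+q[:,2]]
        uv=(proj(n,w)-[x0,y0]+.5)*S-.5
        cv2.fillConvexPoly(im,cv2.convexHull((uv*16).round().astype(np.int32)),1,shift=4)
    return im.reshape(y1-y0,S,x1-x0,S).mean((1,3))
def mask(n,thing,near,hull=False,r=25):
    best=None
    for d in models.trace(n,thing):
        if np.hypot(*(np.array(d["xy"])-near))<r and best is None: best=d["mask"]
    if best is None: return None
    best=best.astype(np.uint8)
    if hull:
        k=cv2.findNonZero(best); b=np.zeros_like(best); cv2.fillConvexPoly(b,cv2.convexHull(k),1); best=b
    return best
def fit(thing,p0,z,yaws=None,cams=("top","side")):
    ms={}
    for n in cams:
        near=proj(n,[[p0[0],p0[1],z+.015]])[0]; m=mask(n,thing,near,"rack" in thing)
        if m is None: print(thing,n,"missed"); continue
        v,u=np.nonzero(m); ms[n]=(m,(u.min()-8,v.min()-8,u.max()+9,v.max()+9))
    def cost(p):
        return sum(np.abs(render(n,M[thing],p,z,w)-m[w[1]:w[3],w[0]:w[2]]).sum()/m.sum() for n,(m,w) in ms.items())
    best=None
    for a in (yaws if yaws is not None else [p0[2]]):
        s=np.array([[0,0,0],[.008,0,0],[0,.008,0],[0,0,.15]])+[p0[0],p0[1],a]
        r=minimize(cost,s[0],method="Nelder-Mead",options=dict(initial_simplex=s,xatol=2e-4,fatol=1e-4,maxfev=150))
        if yaws is not None: print("  ",a,r.x.round(3),round(r.fun,3))
        if best is None or r.fun<best.fun: best=r
    print(thing,list(ms),best.x.round(4),"deg",round(np.degrees(best.x[2]),1),"cost",round(best.fun,3)); return best.x
E
python3 - <<'E'
from fit import *
for n in("top","side"): imaging.grab_frame(n)
print(plane("top",[(426,214)],.01).round(3))
sr=fit("source_rack",[.5,.258,-.1],0); tr=fit("target_rack",[.5,-.26,.05],0)
for n in("top","side"):
    fit("source_rack",sr,0,cams=(n,)); fit("target_rack",tr,0,cams=(n,))
for t,p,z in[("flux_jar",[.487,.172,0],.014),("wax_puck",[.517,.357,0],.014),("charcoal_block",[.5,.252,sr[2]],.014)]:
    fit(t,p,z)
fit("brass_tube",[.446,0,0],0,yaws=np.arange(8)*np.pi/4)
R=Ro.from_rotvec(manip.sense()["orientation"]).as_matrix(); print(R.round(3))
E
```

```text
[[ 0.503 -0.265  0.01 ]]
source_rack ['top', 'side'] [ 0.5042  0.2652 -0.1228] deg -7.0 cost 0.101
target_rack ['top', 'side'] [ 0.5064 -0.2663  0.0433] deg 2.5 cost 0.147
source_rack ['top'] [ 0.5037  0.2633 -0.1251] deg -7.2 cost 0.061
target_rack ['top'] [ 0.5051 -0.2674  0.0445] deg 2.5 cost 0.042
source_rack ['side'] [ 0.5044  0.2674 -0.1212] deg -6.9 cost 0.033
target_rack ['side'] [ 0.5097 -0.2594  0.0464] deg 2.7 cost 0.081
flux_jar ['top', 'side'] [ 0.4929  0.1704 -0.0055] deg -0.3 cost 0.252
wax_puck ['top', 'side'] [ 0.516   0.3637 -0.0483] deg -2.8 cost 0.407
charcoal_block ['top', 'side'] [ 0.4994  0.2615 -0.1325] deg -7.6 cost 0.245
brass_tube top missed
   0.0 [ 0.446 -0.001 -0.03 ] 0.21
   0.7853981633974483 [0.447 0.007 0.065] 0.215
   1.5707963267948966 [0.45  0.005 1.535] 0.269
   2.356194490192345 [4.480e-01 1.000e-03 2.446e+00] 0.269
   3.141592653589793 [ 0.447 -0.     2.908] 0.256
   3.9269908169872414 [0.444 0.009 3.782] 0.295
   4.71238898038469 [4.42e-01 4.00e-03 4.82e+00] 0.287
   5.497787143782138 [0.444 0.    5.605] 0.247
brass_tube ['side'] [ 0.446  -0.0005 -0.0302] deg -1.7 cost 0.21
[[-0.931  0.364 -0.   ]
 [ 0.364  0.931 -0.   ]
 [ 0.    -0.    -1.   ]]
```

Call:
play_rows:
  moves:
    - {"angular": [0, 0, -15.1], "linear": [9.6, -7.25, -2.4], "gripper": 70}
    - {"angular": [0, 0, -15.1], "linear": [9.6, -7.25, -2.4], "gripper": 70}
    - {"angular": [0, 0, -15.1], "linear": [9.6, -7.25, -2.4], "gripper": 70}
    - {"angular": [0, 0, -15.1], "linear": [9.6, -7.25, -2.4], "gripper": 70}
    - {"angular": [0, 0, -15.1], "linear": [9.6, -7.25, -2.4], "gripper": 70}
    - {"angular": [0, 0, -15.1], "linear": [9.6, -7.25, -2.4], "gripper": 70}
    - {"angular": [0, 0, -15.1], "linear": [9.6, -7.25, -2.4], "gripper": 70}
    - {"angular": [0, 0, -15.1], "linear": [9.6, -7.25, -2.4], "gripper": 70}
    - {"angular": [0, 0, -15.1], "linear": [9.6, -7.25, -2.4], "gripper": 70}
    - {"angular": [0, 0, -15.1], "linear": [9.6, -7.25, -2.4], "gripper": 70}
    - {"angular": [0, 0, -15.1], "linear": [9.6, -7.25, -2.4], "gripper": 70}
    - {"angular": [0, 0, -15.1], "linear": [9.6, -7.25, -2.4], "gripper": 70}
  squeeze: 25

```text
t: 2.8
ee_pos: [0.5161, 0.364, 0.17]
orientation: [-2.355, -2.079, 0.0]
wrist_force: [-0.5, 0.6, 0.3]
finger_gap: 0.07
grip_force: 0.0
```

Call:
play_rows:
  moves:
    - {"angular": [0, 0, 0], "linear": [0, 0, -1], "gripper": 70}
    - {"angular": [0, 0, 0], "linear": [0, 0, -2.5], "gripper": 70}
    - {"angular": [0, 0, 0], "linear": [0, 0, -3.7], "gripper": 70}
    - {"angular": [0, 0, 0], "linear": [0, 0, -3.7], "gripper": 70}
    - {"angular": [0, 0, 0], "linear": [0, 0, -3.7], "gripper": 70}

```text
t: 3.22
ee_pos: [0.5145, 0.3643, 0.0585]
orientation: [-2.347, -2.087, 0.006]
wrist_force: [-0.1, -0.7, 1.4]
finger_gap: 0.0699
grip_force: 0.0
```

```bash
python3 - <<'E'
from h import *
o=[]
for n,(x,y) in(("top",(170,180)),("side",(280,200))):
    im=imaging.grab_frame(n)[y:y+90,x:x+90]; o.append(cv2.resize(im,(400,400),interpolation=cv2.INTER_CUBIC))
cv2.imwrite("pics/c2.png",np.hstack(o)); print(manip.sense()["ee_pos"],proj("top",[[.516,.364,.03]]),proj("side",[[.516,.364,.03]]))
E
```

```text
[0.51658821 0.36542143 0.06153428] [[217.24765694 214.31168854]] [[330.9513776  256.94775821]]
```

View pics/c2.png

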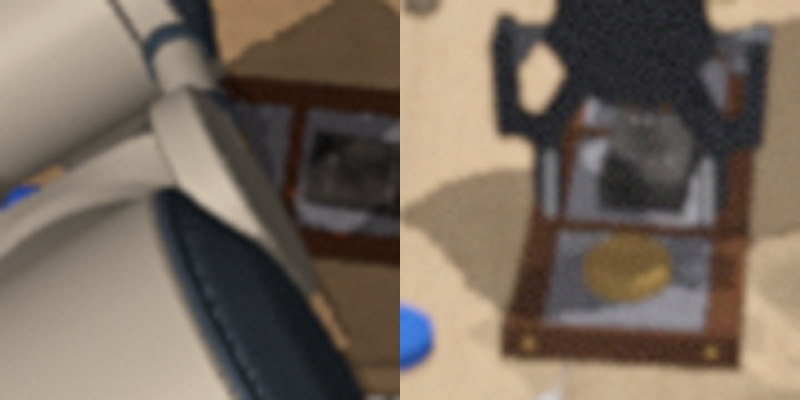

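Call:
play_rows:
  moves:
    - {"angular": [0, 0, 0], "linear": [0, 0, -0.6], "gripper": 70}
    - {"angular": [0, 0, 0], "linear": [0, 0, -1.07], "gripper": 70}
    - {"angular": [0, 0, 0], "linear": [0, 0, -1.07], "gripper": 70}
    - {"angular": [0, 0, 0], "linear": [0, 0, -1.07], "gripper": 38}
    - {"angular": [0, 0, 0], "linear": [0, 0, -1.07], "gripper": 38}
    - {"angular": [0, 0, 0], "linear": [0, 0, -1.07], "gripper": 38}
    - {"angular": [0, 0, 0], "linear": [0, 0, -1.07], "gripper": 38}
    - {"angular": [0, 0, 0], "linear": [0, 0, -1.07], "gripper": 38}
    - {"angular": [0, 0, 0], "linear": [0, 0, -1.07], "gripper": 38}
    - {"angular": [0, 0, 0], "linear": [0, 0, -1.07], "gripper": 38}
  squeeze: 25

```text
t: 4.15
ee_pos: [0.5166, 0.3652, 0.0295]
orientation: [2.35, 2.084, 0.005]
wrist_force: [-0.9, -0.6, 9.4]
finger_gap: 0.0449
grip_force: 24.1
```

Call:
play_rows:
  moves:
    - {"angular": [0, 0, 0], "linear": [0, 0, 1], "gripper": 38}
    - {"angular": [0, 0, 0], "linear": [0, 0, 2.2], "gripper": 38}
    - {"angular": [0, 0, 0], "linear": [0, 0, 3.3], "gripper": 38}
    - {"angular": [0, 0, 0.2], "linear": [0, -1, 3.5], "gripper": 38}
    - {"angular": [0, 0, 0.4], "linear": [0, -2.2, 3.5], "gripper": 38}
    - {"angular": [0, 0, 0.5], "linear": [0, -3.5, 3.5], "gripper": 38}
    - {"angular": [0, 0, 0.6], "linear": [0, -4.8, 3.5], "gripper": 38}
    - {"angular": [0, 0, 0.7], "linear": [0, -6.1, 3.5], "gripper": 38}
    - {"angular": [0, 0, 0.8], "linear": [0, -7.4, 3.5], "gripper": 38}
    - {"angular": [0, 0, 0.9], "linear": [0, -8.7, 3.5], "gripper": 38}
    - {"angular": [0, 0, 1], "linear": [0, -10, 3.5], "gripper": 38}
    - {"angular": [0, 0, 1.1], "linear": [0, -11.3, 3.5], "gripper": 38}

```text
t: 5.15
ee_pos: [0.5159, 0.0238, 0.1338]
orientation: [2.245, 2.195, 0.003]
wrist_force: [1.7, 0.2, -0.3]
finger_gap: 0.0445
grip_force: 26.1
```

Call:
play_rows:
  moves:
    - {"angular": [0, 0, 0.1], "linear": [0, -1.3, 0], "gripper": 38}
    - {"angular": [0, 0, 0.2], "linear": [0, -2.6, 0], "gripper": 38}
    - {"angular": [0, 0, 0.3], "linear": [0, -3.9, 0], "gripper": 38}
    - {"angular": [0, 0, 0.4], "linear": [0, -5.2, 0], "gripper": 38}
    - {"angular": [0, 0, 0.5], "linear": [0, -6.5, 0], "gripper": 38}
    - {"angular": [0, 0, 0.6], "linear": [0, -7.8, 0], "gripper": 38}
    - {"angular": [0, 0, 0.7], "linear": [0, -9.1, 0], "gripper": 38}
    - {"angular": [0, 0, 0.8], "linear": [-0.1, -10.4, 0], "gripper": 38}
    - {"angular": [0, 0, 0.8], "linear": [-0.15, -11.7, 0], "gripper": 38}
    - {"angular": [0, 0, 0.8], "linear": [-0.17, -12.6, 0], "gripper": 38}
    - {"angular": [0, 0, 0.8], "linear": [-0.17, -13.07, 0], "gripper": 38}
    - {"angular": [0, 0, 0.8], "linear": [-0.17, -13.07, 0], "gripper": 38}

```text
t: 6.15
ee_pos: [0.5107, -0.3697, 0.1335]
orientation: [2.17, 2.267, -0.0]
wrist_force: [-0.5, -0.1, 0.0]
finger_gap: 0.0446
grip_force: 26.1
```

Call:
play_rows:
  moves:
    - {"angular": [0, 0, 0], "linear": [0, 0, -1.2], "gripper": 38}
    - {"angular": [0, 0, 0], "linear": [0, 0, -2.4], "gripper": 38}
    - {"angular": [0, 0, 0], "linear": [0, 0, -2.9], "gripper": 38}
    - {"angular": [0, 0, 0], "linear": [0, 0, -2.9], "gripper": 38}
    - {"angular": [0, 0, 0], "linear": [0, 0, -2.9], "gripper": 38}

```text
t: 6.57
ee_pos: [0.5107, -0.3655, 0.0457]
orientation: [-2.168, -2.272, -0.0]
wrist_force: [0.1, -0.0, 1.5]
finger_gap: 0.0442
grip_force: 26.1
```

```bash
cat >> fit.py <<'E'
def crop(fn,specs,size=400,pts=None):
    o=[]
    for n,x,y,w in specs:
        im=imaging.grab_frame(n)[y:y+w,x:x+w]; f=size/w; im=cv2.resize(im,(size,size),interpolation=cv2.INTER_CUBIC)
        if pts is not None:
            for u,v in proj(n,pts): cv2.circle(im,(int((u-x+.5)*f),int((v-y+.5)*f)),2,(0,0,255),-1)
        o.append(im)
    cv2.imwrite("pics/"+fn,np.hstack(o))
def rk(p,q):
    c,s=np.cos(p[2]),np.sin(p[2]); q=np.atleast_2d(q); return np.c_[p[0]+c*q[:,0]-s*q[:,1],p[1]+s*q[:,0]+c*q[:,1],q[:,2]]
E
python3 - <<'E'
from fit import *
T=[.506,-.2665,.0435]
pts=rk(T,[[sx*.06,sy*.152,.022] for sx in(-1,1) for sy in(-1,1)]+[[sx*.06,sy*.05,.018] for sx in(-1,1) for sy in(-1,1)])
crop("c3.png",[("top",370,160,120),("side",285,125,80)],pts=pts); s=manip.sense(); print(s["ee_pos"],s["wrist_force"])
for n in("top","side"): fit("target_rack",T,0,cams=(n,))
E
```

```text
[ 0.51153771 -0.36658693  0.04708921] [-0.26455645 -0.12938335 -0.60199247]
target_rack top missed
target_rack [] [ 0.506  -0.2665  0.0435] deg 2.5 cost 0.0
target_rack ['side'] [ 0.508  -0.2593  0.0349] deg 2.0 cost 0.039
```

View pics/c3.png

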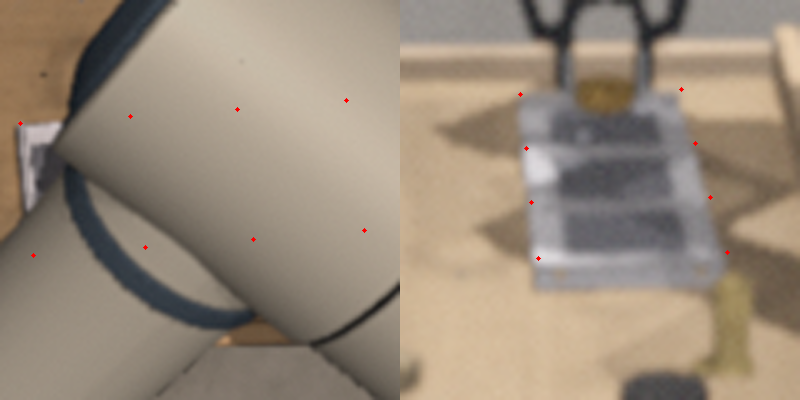

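```bash
python3 - <<'E'
from fit import *
e=manip.sense()["ee_pos"]; print(e,proj("side",[[e[0],e[1],e[2]-.0155+.008]]))
for d in models.trace("side","wax_puck"):
    v,u=np.nonzero(d["mask"]); print(d["confidence"],u.mean(),v.mean(),u.min(),u.max(),v.min(),v.max())
E
```

```text
[ 0.51145548 -0.36686392  0.04704685] [[325.38079574 143.14469362]]
0.82 351.42058823529413 301.26176470588234 341 362 293 310
0.66 277.2760942760943 276.4410774410774 267 287 268 285
0.43 325.5 143.64705882352942 320 331 140 147
```

Call:
play_rows:
  moves:
    - {"angular": [0, 0, 0], "linear": [0, 0, -0.3], "gripper": 38}
    - {"angular": [0, 0, 0], "linear": [0, 0, -0.53], "gripper": 38}
    - {"angular": [0, 0, 0], "linear": [0, 0, -0.55], "gripper": 38}
    - {"angular": [0, 0, 0], "linear": [0, 0, -0.55], "gripper": 38}
    - {"angular": [0, 0, 0], "linear": [0, 0, -0.55], "gripper": 38}

```text
t: 7.23
ee_pos: [0.5104, -0.3664, 0.0281]
orientation: [-2.169, -2.272, 0.0]
wrist_force: [0.4, -0.6, 0.5]
finger_gap: 0.0446
grip_force: 29.0
```

Call:
play_rows:
  moves:
    - {"angular": [0, 0, 0], "linear": [0, 0, 0], "gripper": 65}
    - {"angular": [0, 0, 0], "linear": [0, 0, 0], "gripper": 65}
    - {"angular": [0, 0, 0], "linear": [0, 0, 0], "gripper": 65}
    - {"angular": [0, 0, 0], "linear": [0, 0, 0], "gripper": 65}
    - {"angular": [0, 0, 0], "linear": [0, 0, 0.7], "gripper": 65}
    - {"angular": [0, 0, 0], "linear": [0, 0, 1.9], "gripper": 75}
    - {"angular": [0, 0, 0], "linear": [0, 0, 3.1], "gripper": 75}
    - {"angular": [0, 0, -0.2], "linear": [0, 1.2, 3.8], "gripper": 75}
    - {"angular": [0, 0, -0.3], "linear": [0, 2.5, 4], "gripper": 75}
    - {"angular": [0, 0, -0.4], "linear": [0, 3.8, 4], "gripper": 75}
    - {"angular": [0, 0, -0.5], "linear": [0, 5.1, 4], "gripper": 75}
    - {"angular": [0, 0, -0.6], "linear": [0, 6.4, 4], "gripper": 75}

```text
t: 8.23
ee_pos: [0.5102, -0.1729, 0.149]
orientation: [2.229, 2.213, 0.0]
wrist_force: [1.5, -1.0, 0.1]
finger_gap: 0.075
grip_force: 0.0
```

Call:
play_rows:
  moves:
    - {"angular": [0, 0, -0.1], "linear": [0, 1.3, 0], "gripper": 75}
    - {"angular": [0, 0, -0.2], "linear": [0, 2.6, 0], "gripper": 75}
    - {"angular": [0, 0, -0.3], "linear": [0, 3.9, 0], "gripper": 75}
    - {"angular": [0, 0, -0.5], "linear": [0, 5.2, 0], "gripper": 75}
    - {"angular": [0, 0, -0.7], "linear": [0, 6.5, 0], "gripper": 75}
    - {"angular": [0, 0, -0.9], "linear": [-0.1, 7.8, 0], "gripper": 75}
    - {"angular": [0, 0, -1.1], "linear": [-0.2, 9.1, 0], "gripper": 75}
    - {"angular": [0, 0, -1.3], "linear": [-0.3, 10.4, 0], "gripper": 75}
    - {"angular": [0, 0, -1.3], "linear": [-0.3, 11.7, 0], "gripper": 75}
    - {"angular": [0, 0, -1.3], "linear": [-0.3, 13, 0], "gripper": 75}
    - {"angular": [0, 0, -1.3], "linear": [-0.3, 14.1, 0], "gripper": 75}
    - {"angular": [0, 0, -1.3], "linear": [-0.3, 14.6, 0], "gripper": 75}

```text
t: 9.23
ee_pos: [0.5012, 0.2673, 0.1488]
orientation: [-2.348, -2.087, -0.002]
wrist_force: [0.6, -0.5, 0.3]
finger_gap: 0.0752
grip_force: 0.0
```

```bash
python3 - <<'E'
from fit import *
T=[.506,-.2665,.0435]
pts=rk(T,[[sx*.06,sy*.152,.022] for sx in(-1,1) for sy in(-1,1)])
crop("c4.png",[("top",370,160,120),("side",285,190,110)],pts=pts); print(manip.sense()["ee_pos"])
for n in("top","side"): imaging.grab_frame(n)
T=fit("target_rack",T,0,cams=("top",))
b=rk(T,[[0,-.1,.014]])[0]; print(b)
for n in("top","side"): fit("wax_puck",[.5104,-.3664,0],.014,cams=(n,))
for d in models.trace("top","brass_tube"): print(d["confidence"],d["xy"],d["mask"].sum())
E
```

```text
[0.50128152 0.2660002  0.14863105]
target_rack ['top'] [ 0.505  -0.2673  0.046 ] deg 2.6 cost 0.03
[ 0.50956202 -0.36716962  0.014     ]
wax_puck ['top'] [ 0.5077 -0.3699  0.0377] deg 2.2 cost 0.093
wax_puck side missed
wax_puck [] [ 0.5104 -0.3664  0.    ] deg 0.0 cost 0.0
0.56 [341.9, 233.3] 111
```

View pics/c4.png

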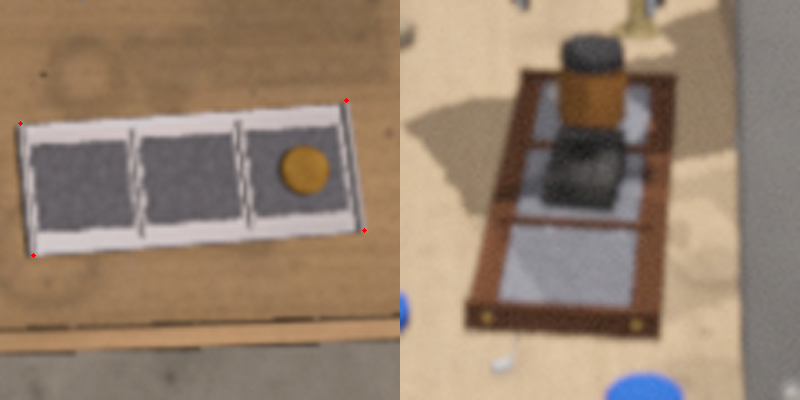

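Call:
play_rows:
  moves:
    - {"angular": [0, 0, 0], "linear": [0, 0, -1.2], "gripper": 75}
    - {"angular": [0, 0, 0], "linear": [0, 0, -2.4], "gripper": 75}
    - {"angular": [0, 0, 0], "linear": [0, 0, -3.3], "gripper": 75}
    - {"angular": [0, 0, 0], "linear": [0, 0, -3.8], "gripper": 75}
    - {"angular": [0, 0, 0], "linear": [0, 0, -3.93], "gripper": 75}
    - {"angular": [0, 0, 0], "linear": [0, 0, -3.93], "gripper": 75}
    - {"angular": [0, 0, 0], "linear": [0, 0, -3.93], "gripper": 44}
    - {"angular": [0, 0, 0], "linear": [0, 0, -3.93], "gripper": 44}
    - {"angular": [0, 0, 0], "linear": [0, 0, -3.93], "gripper": 44}
    - {"angular": [0, 0, 0], "linear": [0, 0, -3.93], "gripper": 44}
    - {"angular": [0, 0, 0], "linear": [0, 0, -3.93], "gripper": 44}
    - {"angular": [0, 0, 0], "linear": [0, 0, -3.93], "gripper": 44}
  squeeze: 30

```text
t: 10.63
ee_pos: [0.5024, 0.2636, 0.0324]
orientation: [2.35, 2.084, 0.004]
wrist_force: [0.2, -3.5, 7.4]
finger_gap: 0.0474
grip_force: 29.6
```

Call:
play_rows:
  moves:
    - {"angular": [0, 0, 0], "linear": [0, 0, 0.8], "gripper": 44}
    - {"angular": [0, 0, 0], "linear": [0, 0, 2], "gripper": 44}
    - {"angular": [0, 0, 0], "linear": [0, 0, 3.2], "gripper": 44}
    - {"angular": [0, 0, 0.2], "linear": [0, -0.8, 3.7], "gripper": 44}
    - {"angular": [0, 0, 0.4], "linear": [0, -2, 3.7], "gripper": 44}
    - {"angular": [0, 0, 0.6], "linear": [0, -3.3, 3.7], "gripper": 44}
    - {"angular": [0, 0, 0.8], "linear": [0, -4.6, 3.7], "gripper": 44}
    - {"angular": [0, 0, 1], "linear": [0, -5.9, 3.7], "gripper": 44}
    - {"angular": [0, 0, 1.2], "linear": [0.1, -7.2, 3.7], "gripper": 44}
    - {"angular": [0, 0, 1.4], "linear": [0.1, -8.5, 3.7], "gripper": 44}
    - {"angular": [0, 0, 1.6], "linear": [0.2, -9.8, 3.7], "gripper": 44}
    - {"angular": [0, 0, 1.7], "linear": [0.2, -11, 3.7], "gripper": 44}

```text
t: 11.63
ee_pos: [0.508, -0.0689, 0.1431]
orientation: [2.187, 2.252, 0.002]
wrist_force: [0.6, 0.5, 0.3]
finger_gap: 0.0476
grip_force: 31.7
```

Call:
play_rows:
  moves:
    - {"angular": [0, 0, 0.1], "linear": [0, -1.2, 0], "gripper": 44}
    - {"angular": [0, 0, 0.2], "linear": [0, -2.5, 0], "gripper": 44}
    - {"angular": [0, 0, 0.22], "linear": [0, -3.8, 0], "gripper": 44}
    - {"angular": [0, 0, 0.22], "linear": [0.02, -5, 0], "gripper": 44}
    - {"angular": [0, 0, 0.22], "linear": [0.02, -6, 0], "gripper": 44}
    - {"angular": [0, 0, 0.22], "linear": [0.02, -6.6, 0], "gripper": 44}
    - {"angular": [0, 0, 0.22], "linear": [0.02, -6.6, -0.8], "gripper": 44}
    - {"angular": [0, 0, 0.22], "linear": [0.02, -6.6, -2], "gripper": 44}
    - {"angular": [0, 0, 0.22], "linear": [0.02, -6.6, -2.8], "gripper": 44}
    - {"angular": [0, 0, 0.22], "linear": [0.02, -6.6, -3], "gripper": 44}
    - {"angular": [0, 0, 0.22], "linear": [0.02, -6.6, -3], "gripper": 44}
    - {"angular": [0, 0, 0.22], "linear": [0.02, -6.6, -3], "gripper": 44}

```text
t: 12.63
ee_pos: [0.5087, -0.2648, 0.0531]
orientation: [2.167, 2.273, 0.0]
wrist_force: [0.7, -1.0, 0.2]
finger_gap: 0.0475
grip_force: 31.6
```

```bash
python3 - <<'E'
from fit import *
T=[.508,-.265,.045]; e=manip.sense()["ee_pos"]; print(e, manip.sense()["finger_gap"])
pts=rk(T,[[sx*.06,sy*.05,.018] for sx in(-1,1) for sy in(-1,1)])
c=rk([e[0],e[1],T[2]],[[sx*.025,sy*.0375,z] for sx in(-1,1) for sy in(-1,1) for z in (e[2]-.0184,e[2]+.006)])
crop("c5.png",[("side",285,125,80)],600,pts=np.r_[pts,c])
fit("charcoal_block",[e[0],e[1],T[2]],e[2]-.0184,cams=("side",))
E
```

```text
[ 0.50873141 -0.26482632  0.05314   ] 0.047529740559273094
charcoal_block ['side'] [ 0.5087 -0.2602 -0.0098] deg -0.6 cost 0.102
```

View pics/c5.png

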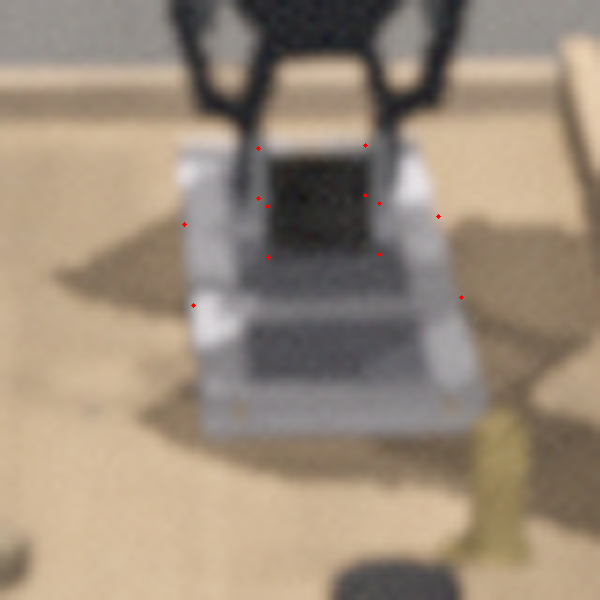

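Call:
play_rows:
  moves:
    - {"angular": [0, 0, 0], "linear": [0, 0, -0.3], "gripper": 44}
    - {"angular": [0, 0, 0], "linear": [0, 0, -0.6], "gripper": 44}
    - {"angular": [0, 0, 0], "linear": [0, 0, -0.69], "gripper": 44}
    - {"angular": [0, 0, 0], "linear": [0, 0, -0.69], "gripper": 44}
    - {"angular": [0, 0, 0], "linear": [0, 0, -0.69], "gripper": 44}

```text
t: 13.15
ee_pos: [0.5083, -0.2646, 0.0308]
orientation: [2.168, 2.274, 0.0]
wrist_force: [0.7, 0.1, 0.8]
finger_gap: 0.0474
grip_force: 30.8
```

Call:
play_rows:
  moves:
    - {"angular": [0, 0, 0], "linear": [0, 0, 0], "gripper": 65}
    - {"angular": [0, 0, 0], "linear": [0, 0, 0], "gripper": 65}
    - {"angular": [0, 0, 0], "linear": [0, 0, 0], "gripper": 65}
    - {"angular": [0, 0, 0], "linear": [0, 0, 0], "gripper": 65}
    - {"angular": [0, 0, 0], "linear": [0, 0, 0.7], "gripper": 65}
    - {"angular": [0, 0, 0], "linear": [0, 0, 1.9], "gripper": 75}
    - {"angular": [0, 0, 0], "linear": [0, 0, 3.1], "gripper": 75}
    - {"angular": [0, 0, -0.2], "linear": [0, 1.2, 3.8], "gripper": 75}
    - {"angular": [0, 0, -0.4], "linear": [0, 2.5, 4.4], "gripper": 75}
    - {"angular": [0, 0, -0.6], "linear": [0, 3.8, 4.4], "gripper": 75}
    - {"angular": [0, 0, -0.8], "linear": [0, 5.1, 4.4], "gripper": 75}
    - {"angular": [0, 0, -1], "linear": [0, 6.4, 4.4], "gripper": 75}

```text
t: 14.15
ee_pos: [0.5078, -0.0709, 0.1636]
orientation: [2.266, 2.175, 0.001]
wrist_force: [0.9, 0.2, 0.1]
finger_gap: 0.0749
grip_force: 0.0
```

Call:
play_rows:
  moves:
    - {"angular": [0, 0, -0.2], "linear": [0, 1.3, 0], "gripper": 75}
    - {"angular": [0, 0, -0.4], "linear": [-0.1, 2.6, 0], "gripper": 75}
    - {"angular": [0, 0, -0.6], "linear": [-0.2, 3.9, 0], "gripper": 75}
    - {"angular": [0, 0, -0.8], "linear": [-0.3, 5.2, 0], "gripper": 75}
    - {"angular": [0, 0, -0.92], "linear": [-0.42, 6.5, 0], "gripper": 75}
    - {"angular": [0, 0, -0.92], "linear": [-0.42, 7.6, 0], "gripper": 75}
    - {"angular": [0, 0, -0.92], "linear": [-0.42, 8.1, 0], "gripper": 75}
    - {"angular": [0, 0, -0.92], "linear": [-0.42, 8.1, -0.6], "gripper": 75}
    - {"angular": [0, 0, -0.92], "linear": [-0.42, 8.1, -1.2], "gripper": 75}
    - {"angular": [0, 0, -0.92], "linear": [-0.42, 8.1, -1.2], "gripper": 75}

```text
t: 14.98
ee_pos: [0.4939, 0.1706, 0.1247]
orientation: [-2.348, -2.084, 0.005]
wrist_force: [-2.1, -0.1, -0.3]
finger_gap: 0.075
grip_force: 0.0
```

```bash
python3 - <<'E'
from fit import *
T=[.508,-.265,.045]; e=manip.sense()["ee_pos"]; print(e)
crop("c6.png",[("side",290,160,90),("top",370,160,120)])
for n in("top","side"):
    imaging.grab_frame(n); fit("charcoal_block",T,.014,cams=(n,)); fit("wax_puck",[.5104,-.3664,0],.014,cams=(n,))
fit("target_rack",T,0,cams=("top",)); fit("flux_jar",[.493,.17,0],.014,cams=("side",))
E
```

```text
[0.49392073 0.17058668 0.12470314]
charcoal_block ['top'] [ 0.507  -0.2675  0.04  ] deg 2.3 cost 0.082
wax_puck ['top'] [ 0.5093 -0.369   0.0514] deg 2.9 cost 0.215
charcoal_block ['side'] [ 0.5101 -0.2632 -0.0311] deg -1.8 cost 8.113
wax_puck side missed
wax_puck [] [ 0.5104 -0.3664  0.    ] deg 0.0 cost 0.0
target_rack ['top'] [ 0.5052 -0.2674  0.0433] deg 2.5 cost 0.04
flux_jar ['side'] [0.4933 0.1715 0.2556] deg 14.6 cost 0.067
```

View pics/c6.png

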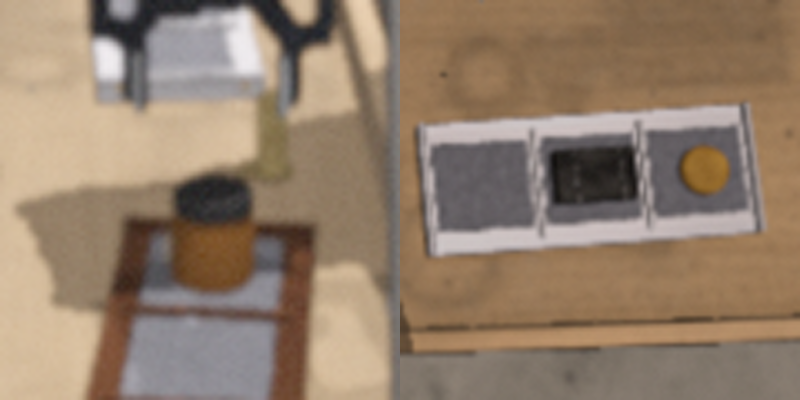

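Call:
play_rows:
  moves:
    - {"angular": [0, 0, 0], "linear": [0.03, 0, -0.8], "gripper": 75}
    - {"angular": [0, 0, 0], "linear": [0.03, 0, -1.7], "gripper": 75}
    - {"angular": [0, 0, 0], "linear": [0.03, 0, -2.4], "gripper": 75}
    - {"angular": [0, 0, 0], "linear": [0.03, 0, -2.75], "gripper": 75}
    - {"angular": [0, 0, 0], "linear": [0.03, 0, -2.75], "gripper": 75}
    - {"angular": [0, 0, 0], "linear": [0.03, 0, -2.75], "gripper": 75}
    - {"angular": [0, 0, 0], "linear": [0.03, 0, -2.75], "gripper": 44}
    - {"angular": [0, 0, 0], "linear": [0.03, 0, -2.75], "gripper": 44}
    - {"angular": [0, 0, 0], "linear": [0.03, 0, -2.75], "gripper": 44}
    - {"angular": [0, 0, 0], "linear": [0.03, 0, -2.75], "gripper": 44}
    - {"angular": [0, 0, 0], "linear": [0.03, 0, -2.75], "gripper": 44}
    - {"angular": [0, 0, 0], "linear": [0.03, 0, -2.75], "gripper": 44}
  squeeze: 30

```text
t: 16.48
ee_pos: [0.497, 0.1706, 0.0459]
orientation: [2.35, 2.084, 0.003]
wrist_force: [-1.4, -0.7, 9.1]
finger_gap: 0.0494
grip_force: 29.5
```

Call:
play_rows:
  moves:
    - {"angular": [0, 0, 0], "linear": [0, 0, 0.8], "gripper": 44}
    - {"angular": [0, 0, 0], "linear": [0, 0, 2], "gripper": 44}
    - {"angular": [0, 0, 0], "linear": [0, 0, 2.8], "gripper": 44}
    - {"angular": [0, 0, 0.2], "linear": [0, -0.8, 3], "gripper": 44}
    - {"angular": [0, 0, 0.5], "linear": [0, -2, 3], "gripper": 44}
    - {"angular": [0, 0, 0.8], "linear": [0, -3.3, 3], "gripper": 44}
    - {"angular": [0, 0, 1.1], "linear": [0.1, -4.6, 3], "gripper": 44}
    - {"angular": [0, 0, 1.4], "linear": [0.2, -5.9, 3], "gripper": 44}
    - {"angular": [0, 0, 1.7], "linear": [0.24, -7.2, 3], "gripper": 44}
    - {"angular": [0, 0, 1.92], "linear": [0.24, -8.5, 3], "gripper": 44}
    - {"angular": [0, 0, 1.92], "linear": [0.24, -9.8, 3], "gripper": 44}
    - {"angular": [0, 0, 1.92], "linear": [0.24, -10.8, 3], "gripper": 44}

```text
t: 17.48
ee_pos: [0.5036, -0.1565, 0.1356]
orientation: [2.167, 2.272, 0.001]
wrist_force: [0.7, 0.4, -1.4]
finger_gap: 0.0493
grip_force: 32.3
```

Call:
play_rows:
  moves:
    - {"angular": [0, 0, 0], "linear": [0, -0.37, 0], "gripper": 44}
    - {"angular": [0, 0, 0], "linear": [0, -0.37, -0.3], "gripper": 44}
    - {"angular": [0, 0, 0], "linear": [0, -0.37, -1.2], "gripper": 44}
    - {"angular": [0, 0, 0], "linear": [0, -0.37, -2], "gripper": 44}
    - {"angular": [0, 0, 0], "linear": [0, -0.37, -2.6], "gripper": 44}
    - {"angular": [0, 0, 0], "linear": [0, -0.37, -2.6], "gripper": 44}
    - {"angular": [0, 0, 0], "linear": [0, -0.37, -2.6], "gripper": 44}

```text
t: 18.07
ee_pos: [0.5032, -0.1634, 0.0563]
orientation: [-2.165, -2.273, 0.001]
wrist_force: [0.5, 0.5, 0.5]
finger_gap: 0.0496
grip_force: 32.3
```

Call:
play_rows:
  moves:
    - {"angular": [0, 0, 0], "linear": [0, -0.02, -0.2], "gripper": 44}
    - {"angular": [0, 0, 0], "linear": [0, -0.02, -0.36], "gripper": 44}
    - {"angular": [0, 0, 0], "linear": [0, -0.02, -0.38], "gripper": 44}
    - {"angular": [0, 0, 0], "linear": [0, -0.02, -0.38], "gripper": 44}
    - {"angular": [0, 0, 0], "linear": [0, -0.02, -0.38], "gripper": 44}

```text
t: 18.48
ee_pos: [0.5044, -0.1652, 0.046]
orientation: [2.167, 2.273, 0.001]
wrist_force: [1.8, 3.6, 7.1]
finger_gap: 0.0495
grip_force: 32.8
```

Call:
play_rows:
  moves:
    - {"angular": [0, 0, 0], "linear": [0, 0, 0], "gripper": 65}
    - {"angular": [0, 0, 0], "linear": [0, 0, 0], "gripper": 65}
    - {"angular": [0, 0, 0], "linear": [0, 0, 0], "gripper": 65}
    - {"angular": [0, 0, 0], "linear": [0, 0, 0], "gripper": 65}
    - {"angular": [0, 0, 0], "linear": [0, 0, 0.7], "gripper": 65}
    - {"angular": [0, 0, 0], "linear": [0, 0, 1.9], "gripper": 65}
    - {"angular": [0, 0, 0], "linear": [0, 0, 3.1], "gripper": 65}
    - {"angular": [0, 0, 0], "linear": [0, 1.2, 4], "gripper": 65}
    - {"angular": [0, 0, 0], "linear": [0, 2.5, 4.3], "gripper": 65}
    - {"angular": [0, 0, 0], "linear": [0, 3.8, 4.3], "gripper": 65}
    - {"angular": [0, 0, 0], "linear": [0, 5.1, 4.3], "gripper": 65}
    - {"angular": [0, 0, 0], "linear": [0, 6.4, 4.3], "gripper": 65}

```text
t: 19.48
ee_pos: [0.5033, 0.0284, 0.1746]
orientation: [2.168, 2.273, 0.001]
wrist_force: [0.8, -0.6, 0.2]
finger_gap: 0.0651
grip_force: 0.0
```

Call:
play_rows:
  moves:
    - {"angular": [0, 0, 0], "linear": [0, 1.3, 0], "gripper": 65}
    - {"angular": [0, 0, 0], "linear": [0, 2.6, 0], "gripper": 65}
    - {"angular": [0, 0, 0], "linear": [0, 3.9, 0], "gripper": 65}
    - {"angular": [0, 0, 0], "linear": [0, 5, 0], "gripper": 65}
    - {"angular": [0, 0, 0], "linear": [0, 5.5, 0], "gripper": 65}

```text
t: 19.9
ee_pos: [0.5032, 0.1954, 0.1742]
orientation: [-2.165, -2.276, -0.001]
wrist_force: [-0.1, -0.5, -0.7]
finger_gap: 0.0649
grip_force: 0.0
```

```bash
python3 - <<'E'
from fit import *
T=[.508,-.265,.045]
pts=rk([.446,0,0],[[0,0,0],[0,0,.057]])
ims=[imaging.grab_frame("top")[216:251,322:362],imaging.grab_frame("side")[165:210,330:380]]
cv2.imwrite("pics/c7.png",np.hstack([cv2.resize(i,(400,400),interpolation=cv2.INTER_CUBIC) for i in ims]))
for n in("top","side"): print(n,proj(n,pts).round(1).tolist(),[(round(d["confidence"],2),np.round(d["xy"],1)) for d in models.trace(n,"brass_tube")])
fit("flux_jar",[.5035,-.165,0],.014,cams=("top",));fit("target_rack",T,0,cams=("top",)); fit("charcoal_block",T,.014,cams=("top",))
fit("brass_tube",[.446,0,0],0,yaws=np.arange(8)*np.pi/4)
E
```

```text
top [[339.7, 235.7], [340.8, 233.8]] [(0.61, array([251.3, 223.7]))]
side [[350.4, 197.6], [350.7, 180.1]] [(0.57, array([341.1, 222.7])), (0.48, array([349. , 192.3]))]
flux_jar ['top'] [ 0.5016 -0.1669  0.1456] deg 8.3 cost 0.078
target_rack ['top'] [ 0.5059 -0.2676  0.0428] deg 2.4 cost 0.05
charcoal_block ['top'] [ 0.506  -0.267   0.0364] deg 2.1 cost 0.14
brass_tube top missed
   0.0 [ 0.446 -0.001 -0.034] 0.176
   0.7853981633974483 [0.45  0.007 1.006] 0.167
   1.5707963267948966 [0.45  0.005 1.532] 0.132
   2.356194490192345 [0.448 0.003 2.446] 0.222
   3.141592653589793 [0.446 0.    3.109] 0.229
   3.9269908169872414 [0.442 0.005 4.674] 0.235
   4.71238898038469 [0.442 0.005 4.716] 0.237
   5.497787143782138 [4.440e-01 5.000e-03 5.587e+00] 0.222
brass_tube ['side'] [0.4501 0.0051 1.5323] deg 87.8 cost 0.132
```

View pics/c7.png

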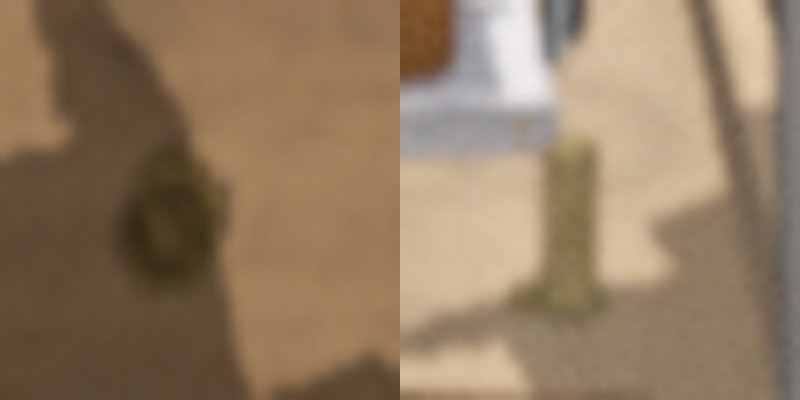

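```bash
python3 - <<'E'
from fit import *
a=cv2.imread("pics/top0.png")[216:251,322:362]
b=cv2.imread("pics/side0.png")[170:210,330:370]
# overlays of candidate outlines
def ov(img,n,x,y,p):
    f=10; im=cv2.resize(img,None,fx=f,fy=f,interpolation=cv2.INTER_CUBIC)
    for q in M["brass_tube"]:
        w=rk(p,q); uv=(proj(n,w)-[x,y]+.5)*f
        cv2.polylines(im,[cv2.convexHull(uv.astype(np.int32))],True,(0,0,255),1)
    return im[:350,:400]
p=[.450,.003,1.53]
cv2.imwrite("pics/c8.png",np.hstack([cv2.resize(a,None,fx=10,fy=10,interpolation=cv2.INTER_CUBIC),ov(a,"top",322,216,p)]))
E
```

```text
(no output)
```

View pics/c8.png

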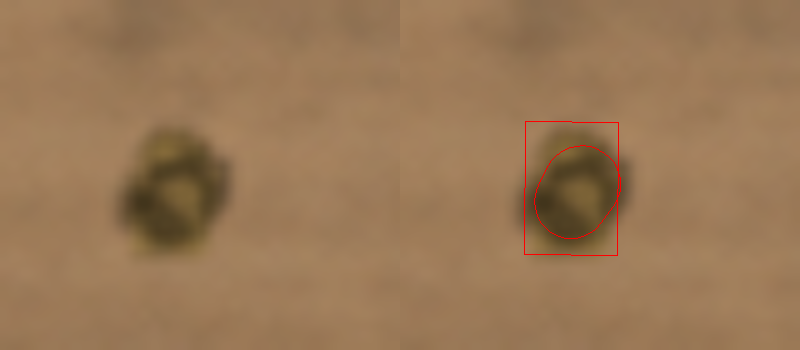

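Call:
play_rows:
  moves:
    - {"angular": [0, 0, 0], "linear": [-0.4, -1.2, 0], "gripper": 55}
    - {"angular": [0, 0, 0], "linear": [-0.8, -2.5, -0.3], "gripper": 55}
    - {"angular": [0, 0, 0], "linear": [-1.2, -3.7, -0.7], "gripper": 55}
    - {"angular": [0, 0, 0], "linear": [-1.6, -5, -1.1], "gripper": 55}
    - {"angular": [0, 0, 0], "linear": [-1.88, -6, -1.6], "gripper": 55}
    - {"angular": [0, 0, 0], "linear": [-1.88, -6.28, -2], "gripper": 55}
    - {"angular": [0, 0, 0], "linear": [-1.88, -6.28, -2.3], "gripper": 55}
    - {"angular": [0, 0, 0], "linear": [-1.88, -6.28, -2.3], "gripper": 55}
    - {"angular": [0, 0, 0], "linear": [-1.88, -6.28, -2.3], "gripper": 55}
  squeeze: 25

```text
t: 21.1
ee_pos: [0.4471, 0.003, 0.1052]
orientation: [-2.168, -2.272, 0.001]
wrist_force: [0.8, 0.0, -0.4]
finger_gap: 0.0553
grip_force: 0.0
```

```bash
python3 - <<'E'
from fit import *
e=manip.sense()["ee_pos"]; print(e)
crop("c9.png",[("side",325,140,70)],400,pts=np.array([[e[0],e[1],z] for z in (0,.057)]))
E
```

```text
[0.4470566  0.0030026  0.10516036]
```

View pics/c9.png

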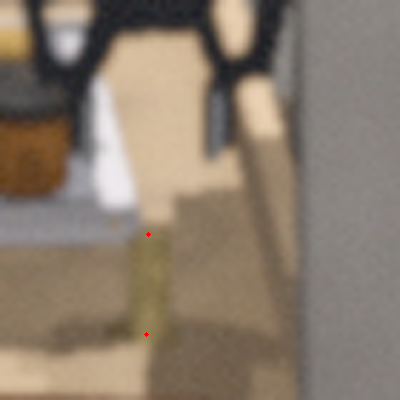

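Call:
play_rows:
  moves:
    - {"angular": [0, 0, 0], "linear": [0, 0, -0.8], "gripper": 55}
    - {"angular": [0, 0, 0], "linear": [0, 0, -1.6], "gripper": 55}
    - {"angular": [0, 0, 0], "linear": [0, 0, -2.3], "gripper": 55}
    - {"angular": [0, 0, 0], "linear": [0, 0, -2.5], "gripper": 55}
    - {"angular": [0, 0, 0], "linear": [0, 0, -2.5], "gripper": 45}
    - {"angular": [0, 0, 0], "linear": [0, 0, -2.5], "gripper": 35}
    - {"angular": [0, 0, 0], "linear": [0, 0, -2.5], "gripper": 28}
    - {"angular": [0, 0, 0], "linear": [0, 0, -2.5], "gripper": 18}
    - {"angular": [0, 0, 0], "linear": [0, 0, -2.5], "gripper": 15}
    - {"angular": [0, 0, 0], "linear": [0, 0, -2.5], "gripper": 15}
    - {"angular": [0, 0, 0], "linear": [0, 0, -2.5], "gripper": 15}
    - {"angular": [0, 0, 0], "linear": [0, 0, -2.5], "gripper": 15}
  squeeze: 30

```text
t: 22.15
ee_pos: [0.4479, 0.0034, 0.0314]
orientation: [2.167, 2.273, 0.002]
wrist_force: [-0.8, 1.1, 8.2]
finger_gap: 0.0207
grip_force: 28.9
```

Call:
play_rows:
  moves:
    - {"angular": [0, 0, 0], "linear": [0, 0, 0.8], "gripper": 15}
    - {"angular": [0, 0, 0], "linear": [0, 0, 2], "gripper": 15}
    - {"angular": [0, 0, 0], "linear": [0, 0, 3.2], "gripper": 15}
    - {"angular": [0, 0, 0], "linear": [0, 0, 3.8], "gripper": 15}
    - {"angular": [0, 0, 0], "linear": [0.2, -0.8, 4], "gripper": 15}
    - {"angular": [0, 0, 0], "linear": [0.4, -1.9, 4], "gripper": 15}
    - {"angular": [0, 0, 0], "linear": [0.7, -3.1, 4], "gripper": 15}
    - {"angular": [0, 0, 0], "linear": [1, -4.3, 4], "gripper": 15}
    - {"angular": [0, 0, 0], "linear": [1.3, -5.5, 4], "gripper": 15}
    - {"angular": [0, 0, 0], "linear": [1.6, -6.7, 4], "gripper": 15}
    - {"angular": [0, 0, 0], "linear": [1.8, -7.8, 4], "gripper": 15}
    - {"angular": [0, 0, 0], "linear": [1.92, -8.6, 4], "gripper": 15}

```text
t: 23.15
ee_pos: [0.5054, -0.2577, 0.1514]
orientation: [2.167, 2.271, 0.0]
wrist_force: [-0.1, -0.1, -0.1]
finger_gap: 0.021
grip_force: 29.8
```

Call:
play_rows:
  moves:
    - {"angular": [0, 0, 0], "linear": [0, -0.33, 0], "gripper": 15}
    - {"angular": [0, 0, 0], "linear": [0, -0.33, 0], "gripper": 15}
    - {"angular": [0, 0, 0], "linear": [0, -0.33, -0.7], "gripper": 15}
    - {"angular": [0, 0, 0], "linear": [0, -0.33, -1.5], "gripper": 15}
    - {"angular": [0, 0, 0], "linear": [0, -0.33, -2.1], "gripper": 15}
    - {"angular": [0, 0, 0], "linear": [0, -0.33, -2.1], "gripper": 15}
    - {"angular": [0, 0, 0], "linear": [0, -0.33, -2.1], "gripper": 15}

```text
t: 23.73
ee_pos: [0.5043, -0.2633, 0.0874]
orientation: [-2.166, -2.273, 0.0]
wrist_force: [1.1, 0.1, 0.1]
finger_gap: 0.0207
grip_force: 29.8
```

```bash
python3 - <<'E'
from fit import *
e=manip.sense()["ee_pos"]; print(e,manip.sense()["finger_gap"])
crop("c10.png",[("side",285,115,80)],500,pts=np.array([[e[0]+.004,e[1],.0385]]))
E
```

```text
[ 0.50433472 -0.2632651   0.08736351] 0.020692415799572917
```

View pics/c10.png

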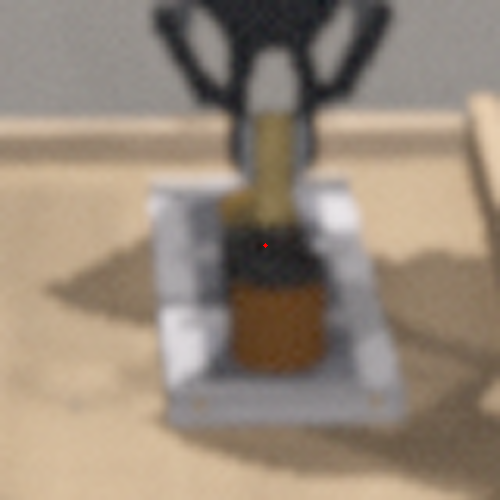

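Call:
play_rows:
  moves:
    - {"angular": [0, 0, 0], "linear": [0, -0.03, -0.2], "gripper": 15}
    - {"angular": [0, 0, 0], "linear": [0, -0.03, -0.4], "gripper": 15}
    - {"angular": [0, 0, 0], "linear": [0, -0.03, -0.55], "gripper": 15}
    - {"angular": [0, 0, 0], "linear": [0, -0.03, -0.58], "gripper": 15}
    - {"angular": [0, 0, 0], "linear": [0, -0.03, -0.58], "gripper": 15}
    - {"angular": [0, 0, 0], "linear": [0, -0.03, -0.58], "gripper": 15}

```text
t: 24.28
ee_pos: [0.5048, -0.2655, 0.0698]
orientation: [-2.168, -2.274, 0.0]
wrist_force: [-0.6, -0.2, -0.6]
finger_gap: 0.0207
grip_force: 29.9
```

Call:
play_rows:
  moves:
    - {"angular": [0, 0, 0], "linear": [0, 0, -0.03], "gripper": 15}
    - {"angular": [0, 0, 0], "linear": [0, 0, -0.06], "gripper": 15}
    - {"angular": [0, 0, 0], "linear": [0, 0, -0.06], "gripper": 15}
    - {"angular": [0, 0, 0], "linear": [0, 0, -0.06], "gripper": 15}

```text
t: 24.62
ee_pos: [0.505, -0.2656, 0.0693]
orientation: [2.167, 2.273, 0.0]
wrist_force: [-5.9, 3.4, 24.6]
finger_gap: 0.0205
grip_force: 32.6
```

Call:
play_rows:
  moves:
    - {"angular": [0, 0, 0], "linear": [0, 0, 0.04], "gripper": 19}
    - {"angular": [0, 0, 0], "linear": [0, 0, 0.04], "gripper": 19}
    - {"angular": [0, 0, 0], "linear": [0, 0, 0.04], "gripper": 25}
    - {"angular": [0, 0, 0], "linear": [0, 0, 0.04], "gripper": 30}
    - {"angular": [0, 0, 0], "linear": [0, 0, 0.04], "gripper": 38}
    - {"angular": [0, 0, 0], "linear": [0, 0, 0.04], "gripper": 45}
    - {"angular": [0, 0, 0], "linear": [0, 0, 0.3], "gripper": 55}
    - {"angular": [0, 0, 0], "linear": [0, 0, 1], "gripper": 55}
    - {"angular": [0, 0, 0], "linear": [0, 0, 2], "gripper": 55}
    - {"angular": [0, 0, 0], "linear": [0, 0, 3.2], "gripper": 55}
    - {"angular": [0, 0, 0], "linear": [0, 0, 4], "gripper": 55}
    - {"angular": [0, 0, 0], "linear": [0, 1, 4], "gripper": 55}

```text
t: 25.62
ee_pos: [0.5075, -0.2399, 0.1936]
orientation: [2.164, 2.264, 0.002]
wrist_force: [0.7, 0.2, 0.5]
finger_gap: 0.0552
grip_force: 0.0
```

Call:
play_rows:
  moves:
    - {"angular": [0, 0, 0], "linear": [0, 1.2, 0], "gripper": 55}
    - {"angular": [0, 0, 0], "linear": [0, 2.5, 0], "gripper": 55}
    - {"angular": [0, 0, 0], "linear": [0, 3.8, 0], "gripper": 55}
    - {"angular": [0, 0, 0], "linear": [0, 5.1, 0], "gripper": 55}
    - {"angular": [0, 0, 0], "linear": [0, 6.4, 0], "gripper": 55}
    - {"angular": [0, 0, 0], "linear": [0, 7.7, 0], "gripper": 55}
    - {"angular": [0, 0, 0], "linear": [0, 9, 0], "gripper": 55}
    - {"angular": [0, 0, 0], "linear": [0, 10.3, 0], "gripper": 55}
    - {"angular": [0, 0, 0], "linear": [0, 11.6, 0], "gripper": 55}
    - {"angular": [0, 0, 0], "linear": [0, 12.9, 0], "gripper": 55}
    - {"angular": [0, 0, 0], "linear": [0, 13.5, 0], "gripper": 55}
    - {"angular": [0, 0, 0], "linear": [0, 13.5, 0], "gripper": 55}

```text
t: 26.62
ee_pos: [0.5046, 0.1732, 0.1885]
orientation: [-2.164, -2.278, -0.002]
wrist_force: [-1.3, -0.5, -0.8]
finger_gap: 0.0549
grip_force: 0.0
```

```bash
python3 - <<'E'
from fit import *
T=[.508,-.265,.045]
for n in("top","side"): imaging.grab_frame(n)
T=fit("target_rack",T,0,cams=("top",)); B=fit("charcoal_block",T,.014,cams=("top",)); J=fit("flux_jar",[.5035,-.165,0],.014,cams=("top",)); P=fit("wax_puck",[.5104,-.3664,0],.014,cams=("top",))
print(rk(T,[[0,y,0] for y in(.1,0,-.1)]).round(4))
print(proj("top",rk([.5065,-.267,1.6],[[0,.004,.0385],[0,.004,.0955]])),[(round(d["confidence"],2),np.round(d["xy"],1)) for d in models.trace("top","brass_tube")])
fit("brass_tube",[.5065,-.267,1.6],.0385,cams=("top",))
a=imaging.grab_frame("top")[180:250,365:485]; b=imaging.grab_frame("side")[115:185,290:370]
cv2.imwrite("pics/c11.png",np.vstack([cv2.resize(a,(500,292),interpolation=cv2.INTER_CUBIC),cv2.resize(b,(500,308),interpolation=cv2.INTER_CUBIC)][:2])[:600])
E
```

```text
target_rack ['top'] [ 0.5048 -0.2663  0.0384] deg 2.2 cost 0.033
charcoal_block ['top'] [ 0.5057 -0.2664  0.0473] deg 2.7 cost 0.596
flux_jar ['top'] [ 0.5008 -0.1662  0.1761] deg 10.1 cost 0.087
wax_puck ['top'] [ 0.5079 -0.3705  0.1169] deg 6.7 cost 0.132
[[ 0.501  -0.1664  0.    ]
 [ 0.5048 -0.2663  0.    ]
 [ 0.5087 -0.3663  0.    ]]
[[429.28558446 212.86490798]
 [434.81559711 209.87191458]] [(0.62, array([429.2, 209.6]))]
brass_tube ['top'] [ 0.5055 -0.2656  1.2367] deg 70.9 cost 0.13
```

View pics/c11.png

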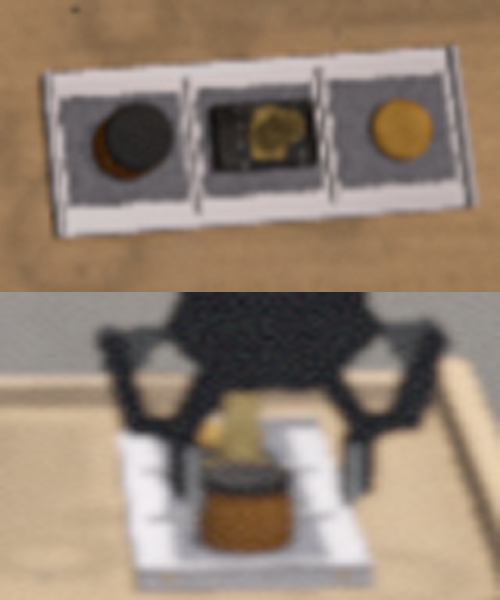

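```bash
python3 -c "
from rig import ticket; print(ticket.close_job())"
```

```text
the job is handed in; nothing more can be done
None
```

The job is handed in at about 27 s of the 120 s: jar, block and puck sit in the left, middle and right bays of the metal rack, with the tube upright on the block. By the last top-camera check the jar and block are within about 1 mm of bay centre, the puck about 4 mm to the right of its bay centre, and the tube's flange up to about 4 mm off the block's centre; I left both as they were, and the stone cube was never touched.

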